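# Change the purge filter on a quick coupling

## Task

The purge filter on the air manifold's quick coupling is due for changing. Ease the coupling's sprung sleeve slowly down, fully back to its stop, with the fingertips, and with the sleeve back grip the filter and pull it straight up and out, so that the sleeve snaps forward again; do not bear hard on the sleeve, and do not wrench at the filter while it is still locked. Then stand the filter gently, nose down, upright and fully home, in a free hole of the plug stand, let go, and leave the spare plug and the things around undisturbed.

Things in the scene. Friction and masses are not known exactly. Their poses are not given: they have to be found in the camera images.
- manifold: Clean-air manifold, fixed: aluminium bar 36 x 140 x 32 mm on a foot plate 64 x 170 x 6 mm, with a dial gauge, a brass valve and one mouth-up quick coupling. Origin: on the coupling's vertical axis, at table level. x: across the bar, away from the gauge's face; y: along the bar to the gauge (42 mm across, 74 mm from the coupling, top 93 mm up); the valve is at y = -57 mm, top 40 mm up.
- sleeve (a joint): The coupling's sprung steel sleeve: knurled tube 32 mm across; its rim is a flat ring 24 mm inside, 40 mm outside, round the filter. Value: how far it is pushed down (back), 0 to 0.008 m. The spring takes 11 N to start, 18 N fully back; then a hard stop, a sharp blow if met at over 15 mm/s. The rim's rest height is not measured: 84.5 to 93.5 mm above the table; feel for it.
- socket_mouth (a point): Mouth of the coupling's fixed socket (bore 14.5 mm), on its axis, 75.5 mm up, inside the sleeve. Four dogs in it lock the filter's groove; the last 1 to 2 mm of the sleeve's stroke free it. The sleeve must be back as the filter starts to rise; after some 2 mm it may come up with the filter: the dogs then ride on the nose (about 15 N drag) till it leaves, and the sleeve snaps forward to 0.
- filter: Purge filter, about 70 g: aluminium cylinder 20 mm across, from 28 to 62.5 mm above its origin, a hose barb (8 mm) on top and a steel nipple nose below. Origin: tip of the nose, on the axis; z: along the axis to the barb. Plugged in, it is upright, nose tip 48 mm above the table, locked with about 1 mm of play. With the fingers 25 mm open round the cylinder, their tips bear on the sleeve's rim.
- filter_top (a point): Top of the filter's barb, on its axis, 72 mm above the nose tip. The nose is 13 mm across with a tapered tip and a groove, 28 mm long up to the flat shoulder under the cylinder.
- stand: Plug stand, fixed: white plastic block 46 x 144 x 36 mm with a row of three upright blind holes 48 mm apart, 14.5 mm across with small chamfers, 30 mm deep. Origin: centre of its underside; y: along the row; z: up. The middle hole holds the spare plug, the outer two are free. A filter fully home rests with its shoulder on the block, nose tip 8 mm above the table.
- hole_left (a point): Centre of the mouth of the stand's free hole at its +y end, level with the block's top, 36 mm up.
- hole_right (a point): Centre of the mouth of the stand's free hole at its -y end, level with the block's top, 36 mm up.
- spare_plug: Spare blanking plug, steel: hexagon head 21 mm across, 10 mm high, on a nose in the stand's middle hole; stays there. Origin: its lower tip.
- objective_60x: Bystander: small white microscope objective standing upright, 24 mm across, 56 mm high. Origin: centre of its underside.
- filter_cube: Bystander: black filter cube 34 x 34 x 36 mm with a round window. Origin: centre of its underside.
- screw_tin: Bystander: shallow round tin of screws, 64 mm across, 21 mm high. Origin: centre of its underside.
Things that resemble listed ones, but are neither listed nor needed, are in the scene too. Several things have the shape of the stand; the one meant has the colours described above. What is shaped like the filter but turquoise is not meant.

How it is judged:
By the outcome, as a careful person would: the job done as asked, in the order asked, and still so for the second after the job is handed in, with the robot touching nothing.
It also fails if it takes over 46 s, if anything falls off the work surface, if the arm or the gripper's body presses on something with over 40 N, if the wrist force passes 120 N, or if a joint passes its speed limit or range.

## Robot

A 6-joint arm with a two-finger parallel gripper is mounted at the origin on the work surface; the furniture and walls round the work are solid. World frame = base frame: x ahead of the robot, y to its left, z up, the work surface at z = 0. Lengths are in m, angles in rad, forces in N, time in s.
With the tool pointing down it reaches from about 0.425 to 0.95 m from the base axis. Payload 3.5 kg.
Tool frame: the origin (TCP) lies between the finger pads; the fingertips stand 22 mm ahead of it and the grasp point (between the pads) lies 3 mm ahead of it (ctrl.nose_length is the z of the fingertips in the tool frame, in m); z points along the fingers, y is the line along which they close (so a half turn about z gives the same grasp; the last joint's range is limited). The gripper opens to 85 mm and grips with 20 to 120 N. Pads are 22 mm wide; open, the fingers measure 114 mm over their backs; the gripper's body (76 mm by 85 mm) begins 54 mm behind the grasp point. The pads swing forward as they close: fully open they stand 13 mm farther back than shut.
Start: joints at [1.02, 0.286, 1.577, -0, 1.279, -0.15], TCP at [0.263, 0.622, 0.215] pointing down, gripper open.
Joint ranges: [-2.77, 2.77], [-0.9, 2.22], [0.21, 2.48], [-1.53, 4.67], [0.24, 2.81], [-2.84, 2.84]. Speed limits (rad/s): [2.79, 2.79, 3.14, 3.14, 3.14, 3.14].

## Interface

Orientations are given as a unit quaternion [x, y, z, w].
In Python, from plant import ctrl gives the robot as it stands. The module is installed in compiled form; this text tells all that it offers.
- The arm moves only by the tool send_rows, never from a script. Its argument "rows" is text: rows parted by semicolons, each of 7 numbers parted by spaces: the turn, a rotation vector about the tool's x, y, z in parts of the range, where 1.0 means 360 degrees, then the shift along the tool's x, y, z in fractions of the full range, 1 being 100 cm, then the opening, from -1 (shut) to 1 (fully open). A call has 1 to 8 rows; each row is the pose to reach, as a shift and turn from the pose commanded when the call began, along the tool's axes at that moment; what a row does not reach only later rows make up. A row lasts 1/8 s, in which the tool goes at most 62.5 mm and 10.7 degrees, less where a joint would pass 70% of its speed; a pose out of reach is approached as far as the arm can. A call with a gripper value outside its range is refused whole. The fingers move at their own pace and stop on an object; "grip_force" is the grip in N (left out, the last holds). Time passes only in rows, so rows that repeat a pose let the fingers close. It gives the time, the measured TCP pose, the force, the opening and the grip force at its end, in the units of the state.
- ctrl.get_state(): the state, without advancing time (a new reading comes with each control period).
- ctrl.read_camera(name): name is "side" or "top" or "wrist"; returns a dict with "color" (400x640x3 uint8, red, green, blue), "fx", "fy", "cx", "cy" (pixels), "D" ([k1, k2, p1, p2, k3] as OpenCV has them; the pictures are not rectified), "extrinsics" (4x4, takes a point from world to camera coordinates). Camera axes: x right, y down, z forward; pixel columns grow to the right and rows downward; lengths in m; the calibration is good to about 2 mm. A picture is of the moment at which its call begins. There is no depth.
- ctrl.sign_off(): hands the job in; it is judged then, once.
Trained networks look in a picture, given as the dict that the camera call returned (one of the last four; its "shot" number tells which), for a name from the list of things; names that differ only in an ending like _2 or _b are one class to them, and where a whole thing is asked for, a point or a joint stands for the part that bears it (a point fixed in the world has none). Each returns a list of dicts, best first, with "p" (0 to 1); they miss things now and then, are a little off and sometimes report something else, mostly with a low value. They report only what shows in the picture. A call takes as long as a camera call. They do not tell look-alikes from the thing itself.
- ctrl.look_for(picture, target): "position" ([x, y, z] in m, in the coordinates of the camera as it stood for that picture, good to about 4 mm: the middle of the surface that is visible of it).
The state is a dict: "time": time; "qpos": joint angles; "dq": joint speeds; "joint_efforts": joint torques, N m; "eef_pos": TCP position; "tcp_rot": TCP orientation; "contact_force": force on the tool from outside, world axes, zero at the start; "wrist_torque": the same for the moment, N m; "opening": opening from 0.0 (shut) to 1.0 (fully open); "finger_force": force on a finger pad.
Only numpy, scipy, OpenCV 4.12 (cv2) and the standard library are available. Lean on these libraries where they do the work, as an engineer would, in place of code of your own. Each camera call takes 0.05 s, during which the arm holds its last target. There are 200 camera calls.

## Working session

There is one attempt and no reset: what is moved stays moved. The work goes in short steps, Python scripts to look and compute and a tool call to move; the robot and the scene stay as the last step left them, time stands still between calls to the robot, and variables do not carry over. Pictures are saved under pics/ and viewed, at most 10 in all, crops included, and the job is handed in when it is done.

Besides the shell and the picture viewer there is one more tool, called after "Emit:" in YAML: its name, and indented under it one key for each argument. send_rows: Moves the arm, as the interface text tells. Its arguments: {"type":"object","properties":{"rows":{"type":"string"},"grip_force":{"type":"number"}},"required":["rows"]}

```bash
mkdir -p pics; cat > h.py <<'E'
import numpy as np, cv2
from plant import ctrl
def shot(n,save=None):
    p=ctrl.read_camera(n)
    if save: cv2.imwrite('pics/'+save,p['color'][:,:,::-1])
    return p
def K(p): return np.array([[p['fx'],0,p['cx']],[0,p['fy'],p['cy']],[0,0,1.]])
def world(p,c):
    E=np.array(p['extrinsics']);return E[:3,:3].T@(np.array(c)-E[:3,3])
def proj(p,w):
    E=np.array(p['extrinsics']);c=E[:3,:3]@np.array(w)+E[:3,3]
    return cv2.projectPoints(c.reshape(1,1,3),np.zeros(3),np.zeros(3),K(p),np.array(p['D'],float))[0].ravel()
def ray(p,uv):
    E=np.array(p['extrinsics']);q=cv2.undistortPoints(np.array(uv,float).reshape(1,1,2),K(p),np.array(p['D'],float)).ravel()
    return -E[:3,:3].T@E[:3,3],E[:3,:3].T@np.array([q[0],q[1],1])
def onz(p,uv,z):
    o,d=ray(p,uv);return o+d*(z-o[2])/d[2]
def look(p,t,minp=.2):
    for r in ctrl.look_for(p,t):
        if r['p']>minp:
            w=world(p,r['position']);print(t,round(r['p'],2),np.round(w*1000,1),np.round(proj(p,w)))
E
python3 - <<'E'
from h import *
print(ctrl.get_state(), ctrl.nose_length)
for c in ['top','side']:
    p=shot(c,c+'0.png');print(c,np.round(world(p,[0,0,0]),3))
    for t in ['manifold','sleeve','filter','stand','spare_plug','objective_60x','filter_cube','screw_tin','filter_top']: look(p,t)
E
```

```text
{'time': 0.0, 'qpos': array([ 1.01999116e+00,  2.87196506e-01,  1.57819714e+00, -4.25513720e-05,
        1.27858344e+00, -1.49975748e-01]), 'dq': array([-4.54068379e-04, -7.12311944e-04,  1.63876499e-04, -8.80597628e-04,
        7.17783460e-05, -1.02630335e-03]), 'joint_efforts': array([ 7.58037877e-04, -4.05967176e+01, -2.92635638e+01, -1.07434532e-04,
        5.64973147e-03, -4.42018219e-06]), 'eef_pos': array([0.26296883, 0.62090613, 0.21331575]), 'tcp_rot': array([ 1.99069583e-01,  9.79984632e-01, -1.12676410e-03, -3.90115638e-04]), 'contact_force': array([-0.20249425, -0.4915485 ,  0.35098008]), 'wrist_torque': array([-0.00922572, -0.02928771, -0.02023879]), 'finger_force': 0.0, 'opening': 0.998405000072661} 0.022
top [0.316 0.096 0.932]
manifold 0.91 [ 567.  -144.8   32. ] [357. 171.]
sleeve 0.59 [ 566.7 -176.9   85.1] [372. 158.]
filter 0.48 [ 576.9 -178.1  111.5] [373. 150.]
filter 0.4 [ 654.4 -212.2   55.3] [368. 127.]
filter 0.31 [562.4 113.   35.7] [260. 212.]
stand 0.74 [557.6 115.9  34.5] [260. 214.]
stand 0.69 [328.4 132.2  39.9] [291. 308.]
spare_plug 0.41 [560.8 110.7
[... 456 characters left out ...]
201.4   30.1] [333. 294.]
filter 0.65 [ 658.  -227.9   48.7] [380. 297.]
filter 0.42 [ 581.7 -192.   108.6] [340. 259.]
stand 0.86 [339.5 108.1  32.4] [241. 211.]
stand 0.78 [564.3  87.1  37.7] [324. 214.]
spare_plug 0.47 [564.3 106.   45.4] [324. 208.]
objective_60x 0.57 [692.   39.6  31.4] [375. 226.]
objective_60x 0.39 [563.  106.   45.2] [324. 208.]
filter_cube 0.66 [724.5 101.2  34.2] [384. 213.]
screw_tin 0.94 [736.6 -66.2  16. ] [400. 257.]
screw_tin 0.49 [ 576.9 -199.9   31.8] [336. 293.]
screw_tin 0.32 [722.9 102.7  26.2] [383. 215.]
filter_top 0.7 [ 661.5 -225.    49.5] [381. 295.]
filter_top 0.58 [ 577.9 -189.6  105. ] [338. 260.]
filter_top 0.26 [ 570.  -201.3   32.6] [332. 293.]
```

```bash
python3 - <<'E'
import cv2
a=cv2.imread('pics/top0.png')[80:340,190:440];b=cv2.imread('pics/side0.png')[170:350,190:460]
cv2.imwrite('pics/a.png',cv2.resize(a,None,fx=2.3,fy=2.3,interpolation=2));cv2.imwrite('pics/b.png',cv2.resize(b,None,fx=2.9,fy=2.9,interpolation=2))
E
```

```text
(no output)
```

View pics/a.png

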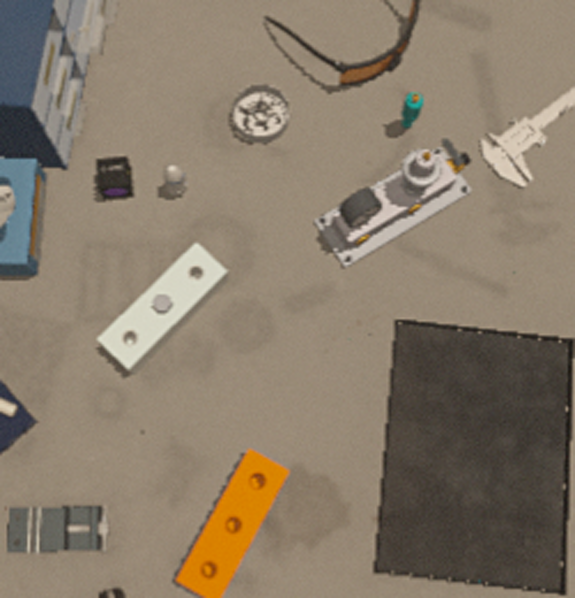

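View pics/b.png

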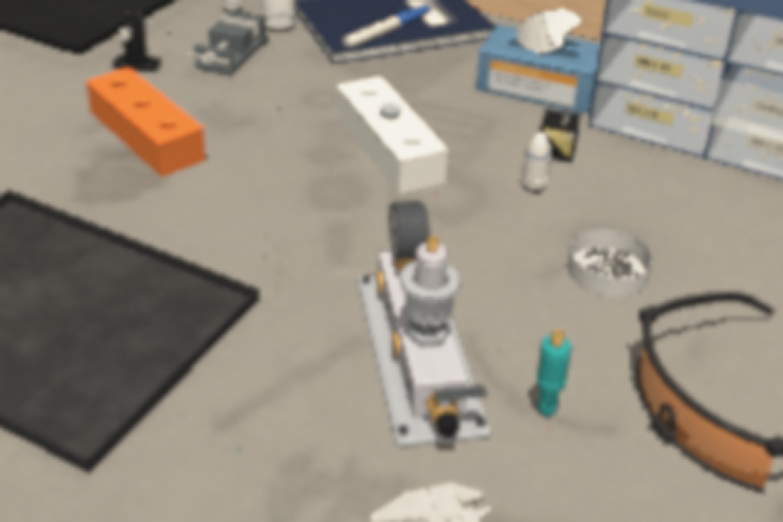

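The pictures show two stand shapes. In the top view, white is at px (260,213) and orange at (291,308). The white one fits, with the plug in its middle hole and free holes at about (276,198) and (246,227). There are also two filter shapes: the aluminium one in the coupling at (374,150), which is the one meant, and a turquoise one standing at (368,127), which is not. Next I'll work out the geometry.

```bash
cat >> h.py <<'E'
from scipy.spatial.transform import Rotation as R
def togo(xyz,yclose=None):
    "shift in current tool axes (mm) and z turn to reach TCP xyz w/ tool-down, y axis along angle yclose (deg, world)"
    s=ctrl.get_state();Q=R.from_quat(s['tcp_rot'])
    print('shift mm',np.round(Q.inv().apply(np.array(xyz)-s['eef_pos'])*1000,1),'tcp',np.round(s['eef_pos']*1000,1),'t',s['time'])
    if yclose is not None:
        for k in (0,180):
            a=np.radians(yclose+k);y=np.array([np.cos(a),np.sin(a),0]);z=np.array([0,0,-1.]);x=np.cross(y,z)
            print('turn deg',np.round((Q.inv()*R.from_matrix(np.c_[x,y,z])).as_rotvec(degrees=True),1))
E
python3 - <<'E'
from h import *
p=shot('top')
a=lambda u,v:(190+u/2.3,80+v/2.3)
for n,u,v,z in [('holeA',197,272,36),('holeB',130,338,36),('filtertop',426,155,120),('gauge top',358,198,93)]:
    print(n,np.round(onz(p,a(u,v),z/1000)*1000,1))
s=shot('side');b=lambda u,v:(190+u/2.9,170+v/2.9)
for n,u,v,z in [('holeA',412,142,36),('holeB',370,93,36),('filtertop',433,240,120)]:
    print(n,np.round(onz(s,b(u,v),z/1000)*1000,1))
w=shot('wrist');E=np.array(w['extrinsics']);st=ctrl.get_state()
Q=R.from_quat(st['tcp_rot']);print('wristcam in tool',Q.inv().apply(world(w,[0,0,0])-st['eef_pos']),Q.inv().apply(E[2,:3]),w['fx'])
togo([.577,-.182,.26],58)
E
```

```text
holeA [579.6  66.9  36. ]
holeB [541.5 156.6  36. ]
filtertop [ 576.7 -183.1  120. ]
gauge top [ 570.4 -108.9   93. ]
holeA [583.5  65.8  36. ]
holeB [547.2 154.   36. ]
filtertop [ 580.6 -186.6  120. ]
wristcam in tool [ 0.07964451  0.00059986 -0.15917846] [-0.31046254  0.00156227  0.95058433] 302.0853875335439
shift mm [-602.3 -617.4  -45.3] tcp [263.3 621.5 214.7] t 1.15
turn deg [ 0. -0.  9.]
turn deg [   0.    0. -171.]
```

Units first: shifts go in shares of 100 cm and turns go in shares of 360 degrees. So -617 mm / 1000 = -0.617, -602 mm / 1000 = -0.602, 42 degrees / 360 = 0.1167.

Emit:
send_rows:
  rows: "0 0 0.1167 -0.602 -0.617 -0.045 1;0 0 0.1167 -0.602 -0.617 -0.045 1;0 0 0.1167 -0.602 -0.617 -0.045 1;0 0 0.1167 -0.602 -0.617 -0.045 1;0 0 0.1167 -0.602 -0.617 -0.045 1;0 0 0.1167 -0.602 -0.617 -0.045 1;0 0 0.1167 -0.602 -0.617 -0.045 1;0 0 0.1167 -0.602 -0.617 -0.045 1"

```text
time: 2.15
eef_pos: [0.4454, 0.1545, 0.2414]
tcp_rot: [0.537, 0.844, 0.001, 0.001]
contact_force: [0.1, -0.3, -0.3]
opening: 1.001
finger_force: 0.0
```

```bash
python3 - <<'E'
from h import *
print(ctrl.get_state()['qpos']); togo([.577,-.183,.26],25)
E
```

```text
[ 1.18187691e-01 -1.99472767e-01  2.03054138e+00  8.86877122e-05
  1.30904189e+00 -3.18976349e-01]
shift mm [-361.5  -23.7  -18.5] tcp [445.4 154.5 241.4] t 2.15
turn deg [0.1 0.  0. ]
turn deg [-0.0e+00  1.0e-01 -1.8e+02]
```

In the tool's units: -361 mm / 1000 = -0.361, -24 mm / 1000 = -0.024.

Emit:
send_rows:
  rows: "0 0 0 -0.361 -0.024 -0.018 -0.2;0 0 0 -0.361 -0.024 -0.018 -0.2;0 0 0 -0.361 -0.024 -0.018 -0.2;0 0 0 -0.361 -0.024 -0.018 -0.2;0 0 0 -0.361 -0.024 -0.018 -0.2;0 0 0 -0.361 -0.024 -0.018 -0.2;0 0 0 -0.361 -0.024 -0.018 -0.2;0 0 0 -0.361 -0.024 -0.018 -0.2"

```text
time: 3.15
eef_pos: [0.5757, -0.1804, 0.2585]
tcp_rot: [0.537, 0.844, 0.0, -0.001]
contact_force: [0.6, 0.8, -0.4]
opening: 0.396
finger_force: 0.0
```

```bash
python3 - <<'E'
from h import *
p=shot('wrist','w1.png')
s=ctrl.get_state();print(s['opening'],s['contact_force'],proj(p,[.577,-.183,.12]))
for t in ['filter','filter_top','sleeve','manifold']: look(p,t)
Q=R.from_quat(s['tcp_rot']);print(Q.as_matrix().round(3))
togo([.577,-.183,.26],25)
q=shot('top');look(q,'filter_top');q=shot('side');look(q,'filter_top')
E
```

```text
0.40141788027401165 [ 0.01866133 -1.06756392 -0.63733585] [321.19603201 190.01731632]
filter 0.9 [ 577.7 -182.6  105.6] [322. 186.]
filter 0.68 [ 654.6 -214.4   61.4] [366. 224.]
filter_top 0.7 [ 655.1 -215.4   63. ] [366. 225.]
filter_top 0.58 [ 576.1 -178.7  108.5] [322. 183.]
sleeve 0.72 [ 573.6 -178.8   89.7] [320. 178.]
manifold 0.71 [ 563.7 -139.7   28.5] [326. 136.]
[[-0.424  0.906 -0.   ]
 [ 0.906  0.424  0.001]
 [ 0.001 -0.    -1.   ]]
shift mm [-3.6 -0.4 -0.9] tcp [ 575.8 -179.6  259.1] t 3.4
turn deg [0.  0.  0.1]
turn deg [  -0.     0.  -179.9]
filter_top 0.67 [ 660.1 -214.9   50.8] [367. 125.]
filter_top 0.76 [ 660.8 -222.6   49.1] [381. 295.]
filter_top 0.57 [ 579.  -188.7  105.2] [338. 260.]
```

View pics/w1.png

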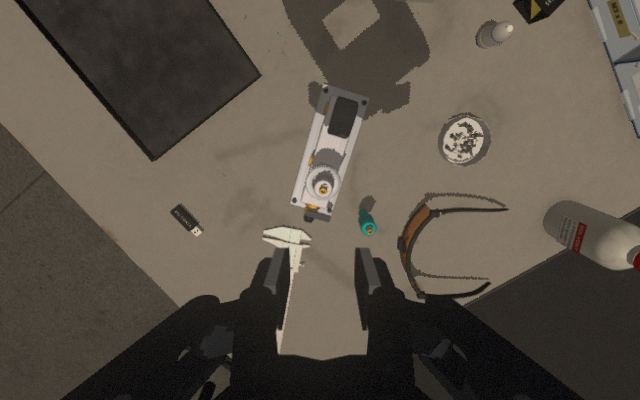

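```bash
python3 - <<'E'
import cv2
a=cv2.imread('pics/w1.png')[150:250,270:390]
cv2.imwrite('pics/c.png',cv2.resize(a,None,fx=6,fy=6,interpolation=2))
E
```

```text
(no output)
```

View pics/c.png

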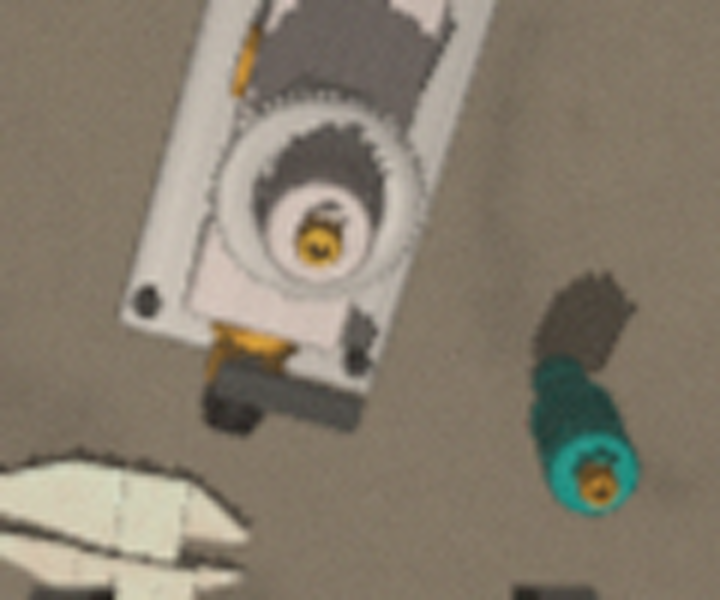

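The crop shows the aluminium filter in the coupling, with its barb at px (323,191). The turquoise look-alike stands apart at (367,230). The white stand was confirmed earlier and I'll check it again from close by.

```bash
python3 - <<'E'
from h import *
p=shot('wrist')
for u,v,z in [(323.1,190.6,.12),(322.9,188.8,.1105),(323.6,182.6,.089)]: print(np.round(onz(p,(u,v),z)*1000,1))
togo([.578,-.183,.16],25)
E
```

```text
[ 579.5 -182.9  120. ]
[ 579.7 -183.6  110.5]
[ 579.9 -182.    89. ]
shift mm [-3.1  0.8 98.9] tcp [ 576.  -180.5  258.9] t 3.65
turn deg [0.  0.  0.1]
turn deg [  -0.     0.  -179.9]
```

In the tool's units: 90 mm / 1000 = 0.09, 40 mm / 1000 = 0.04.

Emit:
send_rows:
  rows: "0 0 0 -0.004 0.002 0.04 -0.3;0 0 0 -0.004 0.002 0.09 -0.3;0 0 0 -0.004 0.002 0.09 -0.3;0 0 0 -0.004 0.002 0.09 -0.3"

```text
time: 4.15
eef_pos: [0.5804, -0.1841, 0.1707]
tcp_rot: [0.537, 0.844, 0.0, 0.001]
contact_force: [0.6, -0.9, -0.3]
opening: 0.351
finger_force: 0.0
```

```bash
python3 - <<'E'
from h import *
p=shot('wrist');s=ctrl.get_state();print(s['opening'],s['contact_force'],s['eef_pos'])
look(p,'filter_top');look(p,'filter');
g=s['eef_pos'];print(proj(p,g-[0,0,.022]),proj(p,[.5795,-.183,.12]))
a=p['color'][150:370,200:440,::-1]
cv2.imwrite('pics/d.png',cv2.resize(a,None,fx=2.7,fy=2.7,interpolation=2))
E
```

```text
0.3523030078712592 [-0.19921355 -0.57346834  0.80317651] [ 0.58096079 -0.18432023  0.17171357]
filter_top 0.69 [ 576.1 -179.9  108.9] [318. 206.]
filter_top 0.66 [ 657.5 -213.5   53.8] [377. 249.]
filter 0.79 [ 579.4 -179.2  105.2] [322. 205.]
filter 0.72 [ 651.7 -208.6   52.6] [375. 242.]
[321.29106294 234.86954979] [320.24303177 216.11260665]
```

View pics/d.png

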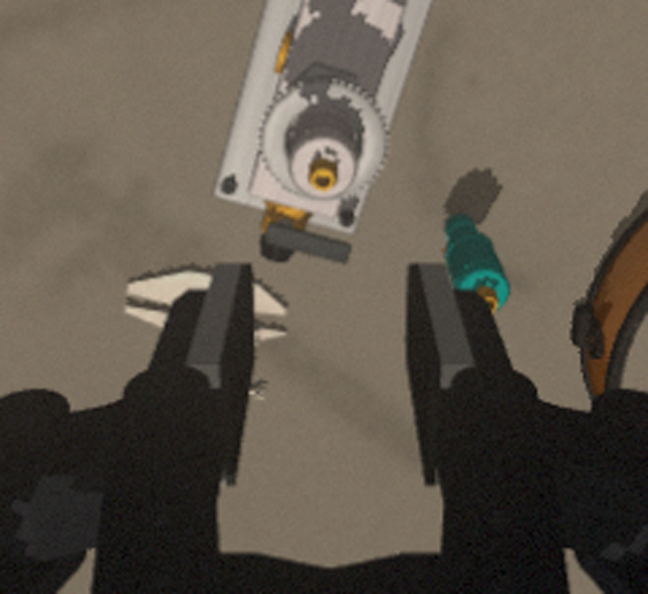

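Emit:
send_rows:
  rows: "0 0 0 0.0015 -0.0013 0.01 -0.3;0 0 0 0.0015 -0.0013 0.03 -0.3;0 0 0 0.0015 -0.0013 0.048 -0.41;0 0 0 0.0015 -0.0013 0.052 -0.41;0 0 0 0.0015 -0.0013 0.052 -0.41;0 0 0 0.0015 -0.0013 0.052 -0.41"
  grip_force: 30

```text
time: 5.05
eef_pos: [0.5782, -0.1831, 0.1174]
tcp_rot: [0.537, 0.844, 0.0, 0.001]
contact_force: [0.3, 0.2, 0.9]
opening: 0.291
finger_force: 0.0
```

```bash
python3 - <<'E'
from h import *
p=shot('wrist');s=ctrl.get_state();print(s['opening'],s['contact_force'],s['eef_pos'],s['time'])
a=p['color'][170:330,240:400,::-1]
cv2.imwrite('pics/e.png',cv2.resize(a,None,fx=3.7,fy=3.7,interpolation=2))
E
```

```text
0.29292962912610704 [ 0.57750959  0.51909229 -0.87644636] [ 0.57827547 -0.18312531  0.11766719] 5.1
```

View pics/e.png

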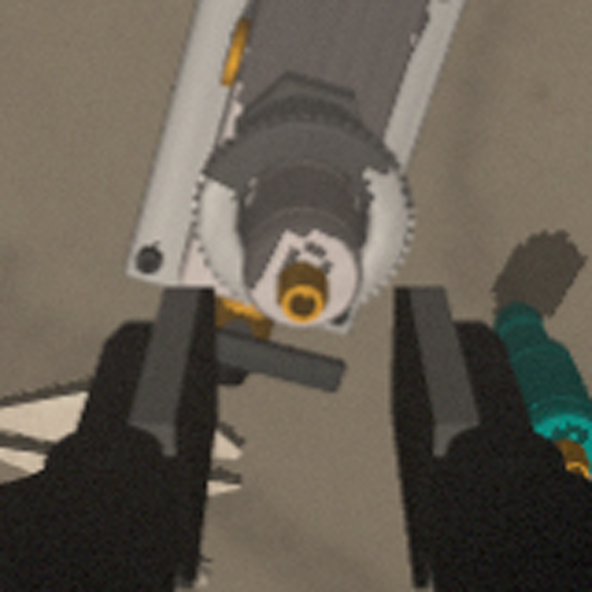

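The barb sits at crop (303,301), midway between the fingers (215 and 393). I'll check the depth direction by projection.

```bash
python3 - <<'E'
from h import *
p=shot('wrist');s=ctrl.get_state();Q=R.from_quat(s['tcp_rot']);g=s['eef_pos']
f=lambda uv:np.round((uv-[240,170])*3.7)
for n,t in [('tip corner L',[11,-12.5,22]),('tip L shorter',[11,-12.5,17]),('R',[11,12.5,19])]: print(n,f(proj(p,g+Q.apply(np.array(t)/1000))))
print(f(proj(p,[g[0],g[1],.12])),f(proj(p,[.5788,-.1833,.12])))
w=onz(p,(240+303/3.7,170+301/3.7),.12);print(w,Q.inv().apply(w-g)*1000)
E
```

```text
tip corner L [226. 177.]
tip L shorter [224. 187.]
R [372. 183.]
[298. 299.] [301. 301.]
[ 0.57908144 -0.1831468   0.12      ] [-0.42643075  0.78213295 -2.33954375]
```

```bash
python3 - <<'E'
from h import *
p=shot('side');s=ctrl.get_state();Q=R.from_quat(s['tcp_rot']);g=s['eef_pos']
f=lambda uv:np.round((uv-[280,190])*5)
for z in (-54,0,22): print(z,f(proj(p,g+Q.apply([0,0,z/1000]))))
print(f(proj(p,[.579,-.183,.12])))
a=p['color'][190:310,280:420,::-1]
cv2.imwrite('pics/f.png',cv2.resize(a,None,fx=5,fy=5,interpolation=2))
E
```

```text
-54 [296. 195.]
0 [289. 313.]
22 [286. 359.]
[292. 308.]
```

View pics/f.png

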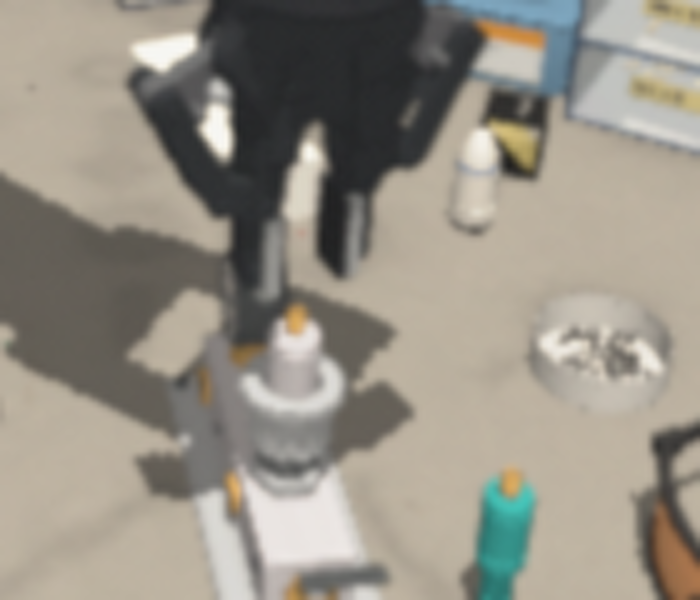

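The side view shows the fingertips, at crop row about 285, still above the barb at row 308. They look roughly 30 mm shorter than stated. I'll go down in small, force-checked steps.

In the tool's units: 4.8 mm / 1000 = 0.0048, 3.6 mm / 1000 = 0.0036.

Emit:
send_rows:
  rows: "0 0 0 0 0 0.0012 -0.41;0 0 0 0 0 0.0024 -0.41;0 0 0 0 0 0.0036 -0.41;0 0 0 0 0 0.0048 -0.41;0 0 0 0 0 0.0048 -0.41"

```text
time: 5.82
eef_pos: [0.5775, -0.1827, 0.1118]
tcp_rot: [0.537, 0.844, -0.0, -0.0]
contact_force: [0.2, 0.8, 0.5]
opening: 0.295
finger_force: 0.0
```

In the tool's units: 3.6 mm / 1000 = 0.0036, 2.4 mm / 1000 = 0.0024.

Emit:
send_rows:
  rows: "0 0 0 0 0 0.0012 -0.41;0 0 0 0 0 0.0024 -0.41;0 0 0 0 0 0.0036 -0.41;0 0 0 0 0 0.0036 -0.41"

```text
time: 6.32
eef_pos: [0.5776, -0.1828, 0.1082]
tcp_rot: [0.537, 0.844, -0.0, -0.0]
contact_force: [-0.4, 0.2, -0.3]
opening: 0.293
finger_force: 0.0
```

Emit:
send_rows:
  rows: "0 0 0 0 0 0.0012 -0.41;0 0 0 0 0 0.0024 -0.41;0 0 0 0 0 0.0036 -0.41;0 0 0 0 0 0.0036 -0.41"

```text
time: 6.82
eef_pos: [0.5776, -0.1828, 0.1046]
tcp_rot: [0.537, 0.844, -0.0, -0.0]
contact_force: [-0.4, -0.3, -0.1]
opening: 0.298
finger_force: 0.0
```

In the tool's units: 3.6 mm / 1000 = 0.0036, 2.4 mm / 1000 = 0.0024.

Emit:
send_rows:
  rows: "0 0 0 0 0 0.0012 -0.41;0 0 0 0 0 0.0024 -0.41;0 0 0 0 0 0.0036 -0.41;0 0 0 0 0 0.0036 -0.41"

```text
time: 7.32
eef_pos: [0.5776, -0.1828, 0.101]
tcp_rot: [0.537, 0.844, -0.0, -0.0]
contact_force: [-0.9, -1.0, 0.4]
opening: 0.294
finger_force: 0.0
```

Emit:
send_rows:
  rows: "0 0 0 0 0 0.0013 -0.41;0 0 0 0 0 0.0026 -0.41;0 0 0 0 0 0.0039 -0.41;0 0 0 0 0 0.0052 -0.41;0 0 0 0 0 0.0052 -0.41"

```text
time: 7.95
eef_pos: [0.5775, -0.1828, 0.0958]
tcp_rot: [0.537, 0.844, -0.0, -0.0]
contact_force: [0.0, -0.7, 0.1]
opening: 0.294
finger_force: 0.0
```

```bash
python3 - <<'E'
from h import *
p=shot('side');q=shot('wrist')
a=cv2.resize(p['color'][210:300,300:400,::-1],None,fx=4,fy=4,interpolation=2)
b=cv2.resize(q['color'][200:290,270:370,::-1],None,fx=4,fy=4,interpolation=2)
cv2.imwrite('pics/g.png',np.hstack([a,b]))
E
```

```text
(no output)
```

View pics/g.png

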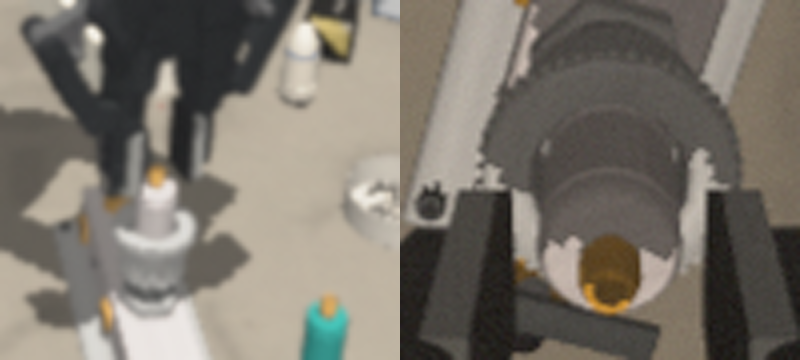

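The tips are now beside the barb, and the filter is centred between them: barb at 209 in the right half, finger edges at 113 and 307. The tips stand about 15 mm behind the TCP, so contact should come at a TCP z of about 0.07 to 0.08.

In the tool's units: 10 mm / 1000 = 0.01, 8 mm / 1000 = 0.008.

Emit:
send_rows:
  rows: "0 0 0 -0.0005 0 0.002 -0.41;0 0 0 -0.001 0 0.004 -0.41;0 0 0 -0.001 0 0.006 -0.41;0 0 0 -0.001 0 0.008 -0.41;0 0 0 -0.001 0 0.01 -0.41;0 0 0 -0.001 0 0.01 -0.41"

```text
time: 8.8
eef_pos: [0.5779, -0.1836, 0.0857]
tcp_rot: [0.537, 0.844, -0.0, -0.0]
contact_force: [-0.1, -0.1, -0.7]
opening: 0.296
finger_force: 0.0
```

In the tool's units: 3.6 mm / 1000 = 0.0036, 2.4 mm / 1000 = 0.0024.

Emit:
send_rows:
  rows: "0 0 0 0 0 0.0012 -0.41;0 0 0 0 0 0.0024 -0.41;0 0 0 0 0 0.0036 -0.41;0 0 0 0 0 0.0036 -0.41"

```text
time: 9.3
eef_pos: [0.578, -0.1837, 0.0822]
tcp_rot: [0.537, 0.844, -0.0, -0.0]
contact_force: [-0.7, 0.1, 0.3]
opening: 0.293
finger_force: 0.0
```

In the tool's units: 3.6 mm / 1000 = 0.0036, 2.4 mm / 1000 = 0.0024.

Emit:
send_rows:
  rows: "0 0 0 0 0 0.0012 -0.41;0 0 0 0 0 0.0024 -0.41;0 0 0 0 0 0.0036 -0.41;0 0 0 0 0 0.0036 -0.41"

```text
time: 9.8
eef_pos: [0.578, -0.1837, 0.0786]
tcp_rot: [0.537, 0.844, -0.0, -0.0]
contact_force: [-0.1, 0.1, 0.1]
opening: 0.293
finger_force: 0.0
```

In the tool's units: 2 mm / 1000 = 0.002, 1 mm / 1000 = 0.001.

Emit:
send_rows:
  rows: "0 0 0 0 0 0.001 -0.41;0 0 0 0 0 0.002 -0.41;0 0 0 0 0 0.002 -0.41"

```text
time: 10.18
eef_pos: [0.578, -0.1837, 0.0767]
tcp_rot: [0.537, 0.844, -0.0, -0.0]
contact_force: [0.4, 0.5, -0.5]
opening: 0.295
finger_force: 0.0
```

In the tool's units: 3 mm / 1000 = 0.003, 2 mm / 1000 = 0.002.

Emit:
send_rows:
  rows: "0 0 0 0 0 0.001 -0.41;0 0 0 0 0 0.002 -0.41;0 0 0 0 0 0.003 -0.41;0 0 0 0 0 0.003 -0.41"

```text
time: 10.68
eef_pos: [0.578, -0.1837, 0.0737]
tcp_rot: [0.537, 0.844, -0.0, -0.0]
contact_force: [0.1, -0.3, -0.1]
opening: 0.291
finger_force: 0.0
```

In the tool's units: 2 mm / 1000 = 0.002, 1 mm / 1000 = 0.001.

Emit:
send_rows:
  rows: "0 0 0 0 0 0.001 -0.41;0 0 0 0 0 0.002 -0.41;0 0 0 0 0 0.002 -0.41"

```text
time: 11.05
eef_pos: [0.578, -0.1837, 0.0717]
tcp_rot: [0.537, 0.844, -0.0, -0.0]
contact_force: [-0.3, 0.0, 0.3]
opening: 0.292
finger_force: 0.0
```

In the tool's units: 3 mm / 1000 = 0.003, 2 mm / 1000 = 0.002.

Emit:
send_rows:
  rows: "0 0 0 0 0 0.001 -0.41;0 0 0 0 0 0.002 -0.41;0 0 0 0 0 0.003 -0.41;0 0 0 0 0 0.003 -0.41"

```text
time: 11.55
eef_pos: [0.5783, -0.1838, 0.0711]
tcp_rot: [0.537, 0.844, -0.0, -0.0]
contact_force: [-4.5, 1.1, 9.7]
opening: 0.295
finger_force: 5.1
```

```bash
python3 - <<'E'
from h import *
p=shot('side');q=shot('wrist')
a=cv2.resize(p['color'][210:300,300:400,::-1],None,fx=4,fy=4,interpolation=2)
b=cv2.resize(q['color'][200:290,270:370,::-1],None,fx=4,fy=4,interpolation=2)
cv2.imwrite('pics/i.png',np.hstack([a,b]))
s=ctrl.get_state();print(s['contact_force'],s['wrist_torque'])
E
```

```text
[-5.33087699  2.01412101 10.22550347] [0.35904725 0.78375834 0.03261641]
```

View pics/i.png

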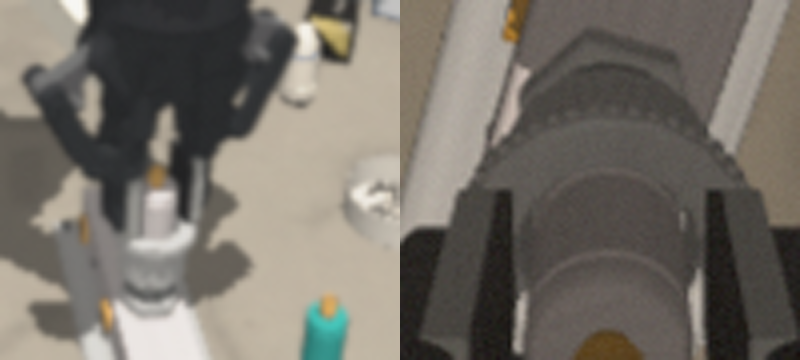

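Contact came at TCP z = 0.0711: 10 N upward, plus a radial pull of about 5.7 N as the loaded arm deflects outward. The filter is centred between the fingers. I'll ease down slowly with a small inward correction.

In the tool's units: 3 mm / 1000 = 0.003, 2 mm / 1000 = 0.002.

Emit:
send_rows:
  rows: "0 0 0 0.0003 -0.0003 0.0005 -0.41;0 0 0 0.0006 -0.0006 0.0012 -0.41;0 0 0 0.0008 -0.0008 0.002 -0.41;0 0 0 0.0008 -0.0008 0.003 -0.41;0 0 0 0.0008 -0.0008 0.003 -0.41"

```text
time: 12.28
eef_pos: [0.5783, -0.1838, 0.0692]
tcp_rot: [0.537, 0.844, 0.0, 0.001]
contact_force: [-3.7, 1.6, 11.7]
opening: 0.293
finger_force: 6.0
```

```bash
python3 - <<'E'
from h import *
s=ctrl.get_state();Q=R.from_quat(s['tcp_rot']);print(Q.inv().apply(s['contact_force']),Q.inv().apply(s['wrist_torque']),s['eef_pos'],s['finger_force'])
E
```

```text
[  3.03272403  -2.68311978 -11.72425486] [0.502931   0.5928798  0.05476376] [ 0.57826904 -0.18383003  0.06918964] 6.019266163372379
```

In the tool's units: 4 mm / 1000 = 0.004, 3 mm / 1000 = 0.003.

Emit:
send_rows:
  rows: "0 0 0 0.0003 -0.0003 0.001 -0.41;0 0 0 0.0006 -0.0006 0.002 -0.41;0 0 0 0.0008 -0.0008 0.003 -0.41;0 0 0 0.0008 -0.0008 0.004 -0.41;0 0 0 0.0008 -0.0008 0.004 -0.41"

```text
time: 12.9
eef_pos: [0.5783, -0.1838, 0.0663]
tcp_rot: [0.537, 0.844, 0.0, 0.002]
contact_force: [-1.8, 0.9, 13.8]
opening: 0.296
finger_force: 7.3
```

```bash
python3 - <<'E'
from h import *
s=ctrl.get_state();Q=R.from_quat(s['tcp_rot']);print(Q.inv().apply(s['contact_force']),Q.inv().apply(s['wrist_torque']),s['eef_pos'],s['finger_force'])
E
```

```text
[  1.52906887  -1.24884613 -13.83793727] [0.48051604 0.59707178 0.03112299] [ 0.57828248 -0.18382625  0.06632694] 7.29124636430015
```

In the tool's units: 3 mm / 1000 = 0.003, 2 mm / 1000 = 0.002.

Emit:
send_rows:
  rows: "0 0 0 0.0002 -0.0002 0.001 -0.41;0 0 0 0.0004 -0.0004 0.002 -0.41;0 0 0 0.0005 -0.0005 0.003 -0.41;0 0 0 0.0005 -0.0005 0.003 -0.41"

```text
time: 13.4
eef_pos: [0.5783, -0.1839, 0.0641]
tcp_rot: [0.537, 0.844, 0.0, 0.003]
contact_force: [-2.2, 2.8, 16.1]
opening: 0.296
finger_force: 8.3
```

In the tool's units: 1.6 mm / 1000 = 0.0016, 0.8 mm / 1000 = 0.0008.

Emit:
send_rows:
  rows: "0 0 0 0 0 0.0008 -0.41;0 0 0 0.0002 -0.0002 0.0016 -0.41;0 0 0 0.0002 -0.0002 0.0016 -0.41"

```text
time: 13.78
eef_pos: [0.5783, -0.1839, 0.0635]
tcp_rot: [0.537, 0.844, 0.0, 0.003]
contact_force: [-4.2, 2.7, 19.4]
opening: 0.296
finger_force: 9.9
```

The sleeve is on its stop: TCP z stopped at 0.0635 while the force rose to 19 N. Now I'll grip the filter.

In the tool's units: -0.2 mm / 1000 = -0.0002.

Emit:
send_rows:
  rows: "0 0 0 0.0002 -0.0002 0.0002 -0.5;0 0 0 0.0002 -0.0002 0.0002 -0.56;0 0 0 0.0002 -0.0002 0.0002 -0.62;0 0 0 0.0002 -0.0002 0.0002 -0.68"
  grip_force: 50

```text
time: 14.28
eef_pos: [0.5776, -0.1846, 0.0638]
tcp_rot: [0.537, 0.844, -0.001, 0.003]
contact_force: [-7.0, 0.6, 22.6]
opening: 0.217
finger_force: 55.6
```

```bash
python3 - <<'E'
from h import *
s=ctrl.get_state();Q=R.from_quat(s['tcp_rot']);print(Q.inv().apply(s['contact_force']),Q.inv().apply(s['wrist_torque']),s['eef_pos'],s['finger_force'])
E
```

```text
[  3.34452103  -6.0273697  -22.62584952] [ 1.04541228  0.66896372 -0.05343733] [ 0.57755562 -0.1846327   0.06382427] 55.5811500892014
```

In the tool's units: -3 mm / 1000 = -0.003, -2 mm / 1000 = -0.002.

Emit:
send_rows:
  rows: "0 0 0 0.0005 -0.001 0 -0.75;0 0 0 0.0005 -0.0012 0 -0.75;0 0 0 0.0005 -0.0012 -0.001 -0.75;0 0 0 0.0005 -0.0012 -0.002 -0.75;0 0 0 0.0005 -0.0012 -0.003 -0.75"

```text
time: 14.9
eef_pos: [0.5775, -0.1846, 0.0654]
tcp_rot: [0.537, 0.844, 0.0, 0.005]
contact_force: [0.9, -0.9, 12.9]
opening: 0.216
finger_force: 53.8
```

```bash
python3 - <<'E'
from h import *
s=ctrl.get_state();Q=R.from_quat(s['tcp_rot']);print(Q.inv().apply(s['contact_force']),Q.inv().apply(s['wrist_torque']),s['eef_pos'],s['finger_force'])
E
```

```text
[ -1.33617244   0.47497967 -12.88400187] [ 0.03664067 -0.01709978 -0.03735125] [ 0.57746792 -0.1846482   0.06544972] 53.81117993409134
```

In the tool's units: -2 mm / 1000 = -0.002, -1 mm / 1000 = -0.001.

Emit:
send_rows:
  rows: "0 0 0 0 0 -0.001 -0.75;0 0 0 0 0 -0.002 -0.75;0 0 0 0 0 -0.002 -0.75"

```text
time: 15.28
eef_pos: [0.5774, -0.1846, 0.0663]
tcp_rot: [0.537, 0.844, 0.001, 0.005]
contact_force: [2.2, -0.8, 9.4]
opening: 0.22
finger_force: 52.9
```

In the tool's units: -2 mm / 1000 = -0.002, -1 mm / 1000 = -0.001.

Emit:
send_rows:
  rows: "0 0 0 0 0 -0.001 -0.75;0 0 0 0 0 -0.002 -0.75;0 0 0 0 0 -0.002 -0.75"

```text
time: 15.65
eef_pos: [0.5775, -0.1845, 0.0668]
tcp_rot: [0.537, 0.843, 0.001, 0.006]
contact_force: [6.4, -1.9, 4.3]
opening: 0.221
finger_force: 51.5
```

```bash
python3 - <<'E'
from h import *
def cen(im):  # im BGR crop 4x
    b,g,r=[im[:,:,k].astype(float) for k in range(3)]
    w=np.clip(r-b-50,0,None);w[:, :130]=0;w[:,190:]=0;w[:130]=0;w[220:]=0
    yy,xx=np.mgrid[:w.shape[0],:w.shape[1]];return (w*xx).sum()/w.sum()/4,(w*yy).sum()/w.sum()/4,w.sum()
p=shot('side');a=cv2.resize(p['color'][210:300,300:400,::-1],None,fx=4,fy=4,interpolation=2)
print(cen(cv2.imread('pics/g.png')[:, :400]),cen(cv2.imread('pics/i.png')[:, :400]),cen(a))
print('px/mm',(proj(p,[.578,-.184,.115])-proj(p,[.578,-.184,.125]))/10)
q=shot('wrist');b=cv2.resize(q['color'][200:290,270:370,::-1],None,fx=4,fy=4,interpolation=2)
cv2.imwrite('pics/j.png',np.hstack([a,b])); cv2.imwrite('pics/side_now.png',p['color'][:,:,::-1])
s=ctrl.get_state();print(s['contact_force'],s['eef_pos'])
E
```

```text
(np.float64(39.1037873118816), np.float64(44.10308056872038), np.float64(12027.0)) (np.float64(39.11364626443041), np.float64(44.162709649313875), np.float64(4591.0)) (np.float64(38.437728937728934), np.float64(43.147537647537646), np.float64(4914.0))
px/mm [-0.02680822  0.42342892]
[ 5.78859976 -2.2364212   3.46464663] [ 0.57745022 -0.1845207   0.06681608]
```

The barb has risen about 2.4 mm in the side view, which is more than the 1 mm of play. The filter is therefore unlocked and dragging, and I'll keep pulling gently.

In the tool's units: -2 mm / 1000 = -0.002, -1 mm / 1000 = -0.001.

Emit:
send_rows:
  rows: "0 0 0 0 0 -0.001 -0.75;0 0 0 0 0 -0.002 -0.75;0 0 0 0 0 -0.002 -0.75"

```text
time: 16.12
eef_pos: [0.5773, -0.1842, 0.0671]
tcp_rot: [0.537, 0.843, 0.001, 0.006]
contact_force: [8.8, -3.0, -2.5]
opening: 0.22
finger_force: 51.3
```

In the tool's units: -1.2 mm / 1000 = -0.0012, -0.6 mm / 1000 = -0.0006.

Emit:
send_rows:
  rows: "0 0 0 -0.0006 0.0006 0 -0.75;0 0 0 -0.0012 0.0012 0 -0.75;0 0 0 -0.0012 0.0012 0 -0.75"

```text
time: 16.5
eef_pos: [0.5774, -0.1842, 0.0671]
tcp_rot: [0.537, 0.843, 0.001, 0.003]
contact_force: [6.3, -3.0, 0.2]
opening: 0.215
finger_force: 50.9
```

```bash
python3 - <<'E'
from h import *
s=ctrl.get_state();Q=R.from_quat(s['tcp_rot']);print(Q.inv().apply(s['contact_force']),Q.inv().apply(s['wrist_torque']),s['eef_pos'],Q.apply([0,0,1]))
E
```

```text
[-5.4035564   4.39054996 -0.20220781] [-0.88050741 -0.74469227  0.00815708] [ 0.57737809 -0.18417345  0.06706621] [ 0.00621767 -0.00256488 -0.99997738]
```

```bash
python3 - <<'E'
from h import *
def mask(im):
    b,g,r=[im[:,:,k].astype(float) for k in range(3)]
    w=np.clip(r-b-30,0,None)/(r+1);m=np.zeros_like(w);m[30:60,30:50]=1;return w*m
side0=cv2.imread('pics/side0.png')[210:300,300:400]
p=shot('side');now=p['color'][210:300,300:400,::-1]
prev=cv2.imread('pics/side_now.png')[210:300,300:400]
for im in (side0,prev,now):
    w=mask(im);w[w<.2]=0;ys,xs=np.nonzero(w);print(ys.min(),ys.max(),xs.min(),xs.max(),(w*np.mgrid[:90,:100][0]).sum()/w.sum(),(w*np.mgrid[:90,:100][1]).sum()/w.sum())
# brightness column through filter axis: transitions barb->cyl top, cyl->rim
for im in (side0,now): print(im[34:70,39:41].mean((1,2)).round().astype(int), (im[34:56,39:41,2].astype(int)-im[34:56,39:41,0]).mean(1).round().astype(int))
print(ctrl.get_state()['contact_force'],ctrl.get_state()['eef_pos'])
E
```

```text
42 46 37 40 43.601420657014195 38.80328946581549
41 45 37 39 42.67791578190822 37.998179032827586
41 44 37 40 42.3882746659319 38.22449485176526
[148 150 152 154 155 155 154 149 142 145 154 160 169 197 212 210 196 189
 172 162 162 162 162 162 162 170 189 194 175 150 134 124 121 121 122 131] [23 24 24 24 24 25 32 60 84 96 96 88 59 28 13 12 12 12 12 11 10 10]
[130 145 153 139 123 113  98  96 104 113 119 124 158 213 217 202 200 189
 179 178 177 178 177 178 184 194 180 181 206 216 203 173 148 137 136 142] [18 21 22 21 18 22 41 62 68 62 52 34 16 11 10 12 13 12 12 12 12 12]
[ 6.00646448 -2.2142179  -0.10990272] [ 0.57740834 -0.18417217  0.06708281]
```

The side view again gives about 2.5 mm of rise, with the sleeve rim about 4 mm down, so the filter is unlocked. I'll carry on pulling and relieve the side force as well.

In the tool's units: -2.5 mm / 1000 = -0.0025, -2 mm / 1000 = -0.002.

Emit:
send_rows:
  rows: "0 0 0 -0.0006 0.0006 -0.001 -0.75;0 0 0 -0.0012 0.0012 -0.002 -0.75;0 0 0 -0.0012 0.0012 -0.0025 -0.75;0 0 0 -0.0012 0.0012 -0.0025 -0.75"

```text
time: 17.05
eef_pos: [0.5774, -0.1841, 0.0672]
tcp_rot: [0.537, 0.843, 0.0, 0.002]
contact_force: [5.9, -3.3, -6.6]
opening: 0.213
finger_force: 50.2
```

```bash
python3 - <<'E'
from h import *
s=ctrl.get_state();Q=R.from_quat(s['tcp_rot']);print(Q.inv().apply(s['contact_force']),Q.inv().apply(s['wrist_torque']),s['eef_pos'],Q.apply([0,0,1]))
E
```

```text
[-5.49755914  3.95365511  6.63812512] [-0.9010353  -0.8876363   0.03063648] [ 0.57740191 -0.18408304  0.06720284] [ 0.00294749 -0.0011292  -0.99999502]
```

In the tool's units: -1.8 mm / 1000 = -0.0018, -1.2 mm / 1000 = -0.0012.

Emit:
send_rows:
  rows: "0 0 0 -0.0006 0.0005 0 -0.75;0 0 0 -0.0012 0.001 0 -0.75;0 0 0 -0.0018 0.0014 0 -0.75;0 0 0 -0.0018 0.0014 0 -0.75"

```text
time: 17.55
eef_pos: [0.5777, -0.1842, 0.0673]
tcp_rot: [0.537, 0.844, -0.0, -0.001]
contact_force: [2.0, -0.9, -7.2]
opening: 0.218
finger_force: 49.6
```

```bash
python3 - <<'E'
from h import *
s=ctrl.get_state();Q=R.from_quat(s['tcp_rot']);print(Q.inv().apply(s['contact_force']),Q.inv().apply(s['wrist_torque']),s['eef_pos'],Q.apply([0,0,1]))
p=shot('side','s2.png')
def prof(im):
    im=im.astype(float);d=(im[:,339:341,0]-im[:,339:341,2]).mean(1)[240:262];return d.round().astype(int)
print(prof(p['color']))
p=shot('wrist','w2.png')
print(proj(p,[.5774,-.1841,.121]),proj(p,[.5774,-.1841,.1235]))
c=p['color'].astype(float);w=np.clip(c[:,:,0]-c[:,:,2]-30,0,None);w[:230]=0;w[:,:290]=0;w[:,350:]=0;w[360:]=0
ys,xs=np.nonzero(w>0);print(ys.min(),ys.max(),xs.min(),xs.max())
E
```

```text
[-1.65362995  1.50805363  7.23731899] [-0.49816633 -0.31359499  0.02943851] [ 0.57771184 -0.18417381  0.06734129] [-0.00238146  0.00136103 -0.99999624]
[ 4  5  8 11 14 18 21 22 22 25 43 66 74 74 68 46 18 11 12 12 14 12]
[319.35829612 306.74713498] [319.30587652 310.62142293]
292 355 295 349
```

```bash
python3 - <<'E'
from h import *
im=cv2.imread('pics/w2.png')[:,:,::-1].astype(float)
d=im[:,:,0]-im[:,:,2]
print('col',d[270:345,316:324].mean(1).round().astype(int))
for r in range(290,330,5): print(r,d[r,300:342].round().astype(int))
E
```

```text
col [11 12 11 10 11 10 11 11 12 11 12 12 13 14 14 13 13 12 12 12 12 18 33 49
 57 62 63 65 62 61 60 59 60 61 59 67 70 62 56 56 54 53 54 55 58 59 65 55
 33 29 29 28 30 29 30 29 29 29 29 28 29 29 29 29 29 29 29 29 29 29 29 29
 29 27 28]
290 [ 4 12 11 11 13 12 12 13 12 12 12 14 16 13 15 13 13 10 10 12 12 11 15 13
 11 13 14 14 13 12 13 13 10 10 10 12 14 13 13 10 10  9]
295 [ 4  8 13 13 12 15 14 13 12 13 13 14 13 14 18 35 55 60 62 62 62 61 66 68
 62 59 58 58 34 18 15 15 12 11 13 11 13 12 12 11 11 10]
300 [ 3 10 10 11 12 15 13 14 10 14 10 12 32 52 55 57 58 56 61 64 60 61 61 60
 60 63 61 61 55 53 55 37 17 12 10 11 13 11 12 12 13  9]
305 [ 8  4  4  8 11 12 14 15 12 13 14 18 38 51 56 57 58 61 63 72 76 72 68 68
 66 60 60 57 54 53 54 48 19 12 12 12 11 15 12 11 11 15]
310 [ 1  9 24 29 28 30 28 28 23 19 16 11 24 45 62 67 61 54 50 49 57 54 57 54
 51 49 53 61 69 65 47 21 15 14 13 11 26 29 31 29 30 29]
315 [ 0 11 26 29 29 30 31 31 31 29 27 29 31 28 29 39 61 67 68 57 56 51 54 55
 58 69 70 58 35 30 29 29 31 26 28 30 30 29 31 30 31 29]
320 [ 9 14 20 16 20 26 28 31 26 29 28 29 32 31 30 31 28 29 29 31 28 27 30 28
 31 28 26 32 29 29 27 29 31 27 29 29 29 28 31 30 28 27]
325 [19 30 39 32 28 30 28 29 28 31 29 30 32 32 27 28 28 27 28 30 28 32 29 29
 28 28 27 29 30 24 28 29 28 28 31 29 31 31 29 28 30 30]
```

The wrist view puts the barb ring at (321.6, 311.5). That means a rise of 3 mm or more, moving with the grip, so the dogs are only dragging. I'll raise the pull gradually.

In the tool's units: -1.5 mm / 1000 = -0.0015, -1.2 mm / 1000 = -0.0012.

Emit:
send_rows:
  rows: "0 0 0 -0.0008 0.0007 -0.0005 -0.75;0 0 0 -0.001 0.0009 -0.001 -0.75;0 0 0 -0.0012 0.0011 -0.0015 -0.75;0 0 0 -0.0012 0.0011 -0.0015 -0.75"

```text
time: 18.15
eef_pos: [0.5784, -0.1845, 0.0688]
tcp_rot: [0.537, 0.844, -0.0, -0.003]
contact_force: [-2.8, 1.2, -10.8]
opening: 0.217
finger_force: 49.2
```

In the tool's units: -2.8 mm / 1000 = -0.0028, -2.1 mm / 1000 = -0.0021.

Emit:
send_rows:
  rows: "0 0 0 0.0004 -0.0004 -0.0007 -0.75;0 0 0 0.0004 -0.0004 -0.0014 -0.75;0 0 0 0.0004 -0.0004 -0.0021 -0.75;0 0 0 0.0004 -0.0004 -0.0028 -0.75"

```text
time: 18.65
eef_pos: [0.5786, -0.1847, 0.0723]
tcp_rot: [0.537, 0.844, -0.0, -0.002]
contact_force: [-4.9, 2.4, -11.8]
opening: 0.214
finger_force: 49.3
```

In the tool's units: -6 mm / 1000 = -0.006, -5 mm / 1000 = -0.005.

Emit:
send_rows:
  rows: "0 0 0 0.0006 -0.0006 -0.001 -0.75;0 0 0 0.001 -0.001 -0.002 -0.75;0 0 0 0.001 -0.001 -0.003 -0.75;0 0 0 0.001 -0.001 -0.004 -0.75;0 0 0 0.001 -0.001 -0.005 -0.75;0 0 0 0.001 -0.001 -0.006 -0.75"

```text
time: 19.4
eef_pos: [0.5793, -0.1851, 0.0815]
tcp_rot: [0.537, 0.844, 0.0, 0.001]
contact_force: [-5.2, 3.2, -4.5]
opening: 0.221
finger_force: 50.2
```

Emit:
send_rows:
  rows: "0 0 0 0.0008 -0.0008 -0.0015 -0.75;0 0 0 0.001 -0.001 -0.003 -0.75;0 0 0 0.001 -0.001 -0.0045 -0.75;0 0 0 0.001 -0.001 -0.006 -0.75;0 0 0 0.001 -0.001 -0.0075 -0.75;0 0 0 0.001 -0.001 -0.009 -0.75"

```text
time: 20.15
eef_pos: [0.5783, -0.1852, 0.089]
tcp_rot: [0.537, 0.844, -0.0, 0.002]
contact_force: [-0.8, -0.2, -0.4]
opening: 0.216
finger_force: 50.5
```

In the tool's units: -70 mm / 1000 = -0.07, -40 mm / 1000 = -0.04.

Emit:
send_rows:
  rows: "0 0 0 0 0 -0.005 -0.75;0 0 0 0 0 -0.015 -0.75;0 0 0 0 0 -0.04 -0.75;0 0 0 0 0 -0.07 -0.75;0 0 0 0 0 -0.07 -0.75"

```text
time: 20.78
eef_pos: [0.5792, -0.1853, 0.1618]
tcp_rot: [0.537, 0.844, 0.0, 0.004]
contact_force: [0.5, -0.8, -1.2]
opening: 0.216
finger_force: 50.5
```

```bash
python3 - <<'E'
from h import *
s=ctrl.get_state();print(s['contact_force'],s['qpos'])
togo([.5815-.0,.066,.16],23.5)
E
```

```text
[ 0.46075503 -0.75337057 -1.17563775] [-4.76377653e-01  1.84445687e-01  1.79829783e+00 -5.41164384e-05
  1.15096027e+00 -9.13358018e-01]
shift mm [226.8 108.5   0.9] tcp [ 579.2 -185.3  161.8] t 20.775
turn deg [0.3 0.4 1.5]
turn deg [  -0.6    0.4 -178.5]
```

In the tool's units: 170 mm / 1000 = 0.17, 140 mm / 1000 = 0.14, 1.5 degrees / 360 = 0.0042.

Emit:
send_rows:
  rows: "0 0 0 0.04 0.02 0 -0.75;0.0008 0.0011 0.0042 0.09 0.045 0 -0.75;0.0008 0.0011 0.0042 0.14 0.07 0 -0.75;0.0008 0.0011 0.0042 0.17 0.1 0 -0.75;0.0008 0.0011 0.0042 0.17 0.1 0 -0.75;0.0008 0.0011 0.0042 0.17 0.1 0 -0.75"

```text
time: 21.52
eef_pos: [0.595, 0.0118, 0.1567]
tcp_rot: [0.548, 0.837, -0.001, -0.005]
contact_force: [-0.4, -0.2, -0.8]
opening: 0.219
finger_force: 50.5
```

```bash
python3 - <<'E'
from h import *
p=shot('wrist','w3.png');s=ctrl.get_state();print(s['eef_pos'],s['tcp_rot'])
for t in ['stand','hole_left','hole_right','spare_plug']: look(p,t)
print([proj(p,x).round(1) for x in ([.5815,.066,.036],[.544,.155,.036],[.5625,.111,.036],[.5625,.111,.046])])
g=cv2.cvtColor(p['color'],cv2.COLOR_RGB2GRAY)
x0,y0=[int(v) for v in proj(p,[.5815,.066,.036])]
cv2.imwrite('pics/k.png',np.hstack([cv2.resize(p['color'][:,120:520,::-1],None,fx=1.25,fy=1.25,interpolation=2)[:480],np.zeros((480,4,3),np.uint8)]))
E
```

```text
[0.59515033 0.01128494 0.15693066] [ 5.48337274e-01  8.36242799e-01 -8.04500725e-04 -4.85461570e-03]
stand 0.84 [371.3  78.8  36.5] [109.  19.]
hole_left 0.75 [370.3  82.1  38.4] [107.  14.]
hole_left 0.56 [564.9 111.   35.4] [336.  78.]
hole_right 0.97 [373.3  81.2  32.2] [115.  18.]
hole_right 0.72 [564.1 108.   32.5] [333.  81.]
spare_plug 0.66 [559.  114.6  44.9] [332.  70.]
[array([332.1, 134.6]), array([334.8,  15. ]), array([333.4,  77. ]), array([333.7,  75.9])]
```

View pics/k.png

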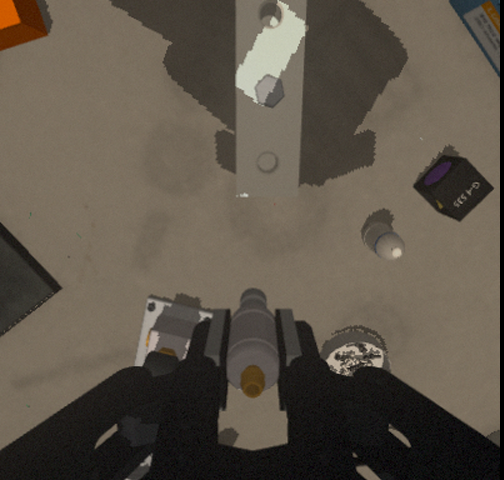

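In the crop, the white stand has its free near hole at (268,161), i.e. px (334,129). The plug is at (270,89) and the filter hangs straight between the fingers with its nose at (255,292). Next I'll measure the hole and the nose precisely.

```bash
python3 - <<'E'
from h import *
p=shot('wrist');s=ctrl.get_state();Q=R.from_quat(s['tcp_rot']);g=s['eef_pos'];print(g,Q.apply([0,0,1]).round(4))
im=p['color'];gr=cv2.cvtColor(im,cv2.COLOR_RGB2GRAY).astype(int)
print(gr[116:142,320:350])
c=im.astype(float);d=c[:,:,0]-c[:,:,2]
m=(d>45);m[:280]=0;m[330:]=0;m[:,300:]&=True;m[:,:300]=0;m[:,345:]=0;ys,xs=np.nonzero(m);print('barb',ys.min(),ys.max(),xs.min(),xs.max())
for n,t in [('nose tip',[0,0,17]),('tip near',[5,0,17]),('barb top',[0,0,-55])]: print(n,proj(p,g+Q.apply(np.array(t)/1000)).round(1))
print(gr[222:262:2,308:340])
E
```

```text
[0.59555341 0.01112722 0.1577256 ] [-0.0077  0.0042 -1.    ]
[[117 117 114 117 115 116 114 114 117 113 118 116 113 114 113 118 117 115
  116 112 117 114 114 115 113 115 114 115 111 114]
 [113 114 115 115 113 115 116 117 115 114 116 114 115 117 113 117 114 113
  113 114 114 114 114 114 116 113 114 115 114 112]
 [116 116 114 116 114 117 116 114 118 114 112 114 116 114 117 116 115 116
  113 110 115 113 114 113 112 112 113 116 113 114]
 [112 115 115 114 111 115 114 117 113 114 114 111 109 109 107 112 111 114
  113 112 114 112 113 112 114 115 113 112 118 113]
 [115 115 114 112 115 115 113 115 110 108 111 103  98 101  99 103 106 105
  113 112 114 112 116 115 113 116 114 113 115 115]
 [114 114 116 114 113 118 118 113 107 100 100 100 101 100 100 103  98 100
  104 108 116 114 112 114 113 113 114 114 115 113]
 [116 114 114 114 113 114 113 105  95 101 107 107 112 112 112 111 111 105
   99 104 110 112 114 113 113 114 116 114 116 116]
 [113 114 114 114 116 118 107 101 104 110 112 114 115 114 114 113 116 111
  112  97 100 106 114 115 112 111 113 112 113 110]
 [116 114 117 113 115 108 101 101 111 1
[... 4262 characters left out ...]
4  81  74  68  68  68  85 106  95]
 [ 72  81  84  76  72  68  69  70  68  68  71  70  69  74  69  71  69  75
   72  70  71  75  69  73  73  77  85  80  69  67  67  88]
 [ 81  71  69  68  70  71  69  73  72  73  69  69  67  72  70  71  71  69
   72  72  69  72  70  67  68  67  70  72  81  77  70  51]
 [ 68  67  65  70  68  70  67  72  66  73  71  69  71  67  71  73  71  71
   70  68  70  69  71  69  67  71  69  67  69  70  79  64]
 [ 65  70  69  67  70  66  70  71  70  69  69  69  66  69  71  71  68  70
   71  71  74  71  68  73  69  68  68  67  69  65  68  60]
 [ 70  67  70  68  70  69  69  72  69  70  73  68  72  72  70  71  71  74
   68  70  71  70  72  68  71  68  70  68  69  68  69  67]]
```

```bash
python3 - <<'E'
from h import *
p=shot('wrist');s=ctrl.get_state();Q=R.from_quat(s['tcp_rot']);g=s['eef_pos']
h=onz(p,(333.2,128.6),.036);h2=onz(p,(336.8,11.2),.036);pl=onz(p,(336,71.2),.046);print(h,h2,pl,np.linalg.norm(h-h2))
off=np.array([np.cos(np.radians(23)),np.sin(np.radians(23)),0])*.0006
t=h-off;t[2]=.09
togo(t,23); print(s['contact_force'])
E
```

```text
[0.58111088 0.0705515  0.036     ] [0.54529102 0.15789054 0.036     ] [0.5636208  0.11457783 0.046     ] 0.09439899289742357
shift mm [59.7 10.1 68.1] tcp [595.6  11.3 157.8] t 21.875
turn deg [-0.3 -0.4  0.5]
turn deg [   0.6   -0.5 -179.5]
[ 0.54378292  0.49809936 -0.63328175]
```

In the tool's units: 80 mm / 1000 = 0.08, 65 mm / 1000 = 0.065, 0.5 degrees / 360 = 0.0014.

Emit:
send_rows:
  rows: "-0.0008 -0.0011 0.0014 0.02 0.005 0.015 -0.75;-0.0008 -0.0011 0.0014 0.045 0.01 0.04 -0.75;-0.0008 -0.0011 0.0014 0.045 0.01 0.065 -0.75;-0.0008 -0.0011 0.0014 0.045 0.01 0.08 -0.75;-0.0008 -0.0011 0.0014 0.045 0.01 0.08 -0.75;-0.0008 -0.0011 0.0014 0.045 0.01 0.08 -0.75"

```text
time: 22.62
eef_pos: [0.5872, 0.0573, 0.0792]
tcp_rot: [0.552, 0.834, 0.0, 0.001]
contact_force: [-0.4, 0.1, -0.2]
opening: 0.218
finger_force: 50.5
```

```bash
python3 - <<'E'
from h import *
p=shot('wrist','w4.png');s=ctrl.get_state();Q=R.from_quat(s['tcp_rot']);g=s['eef_pos'];print(g,Q.apply([0,0,1]).round(4),s['contact_force'],s['time'])
for h in ([.5811,.0706,.036],[.581,.067,.036]): print(proj(p,h))
for n,t in [('nose tip',[0,0.6,17]),('tip near',[5,.6,17])]: print(n,proj(p,g+Q.apply(np.array(t)/1000)).round(1))
gr=cv2.cvtColor(p['color'],cv2.COLOR_RGB2GRAY).astype(int)
x,y=proj(p,[.5811,.0706,.036]).astype(int);print(x-20,y-16);np.set_printoptions(linewidth=250)
print(gr[y-16:y+30:1,x-20:x+18])
E
```

```text
[0.58736873 0.05728335 0.07941936] [ 2.3e-03 -3.0e-04 -1.0e+00] [-0.2313931   0.22841231 -0.03426489] 22.675
[320.14941839 202.18765914]
[318.03479462 206.59223301]
nose tip [321.9 237. ]
tip near [321.9 229.8]
300 186
[[114 114 116 ... 114 114 113]
 [116 115 115 ... 116 114 114]
 [114 117 114 ... 116 112 113]
 ...
 [201 201 201 ... 202 201 201]
 [202 201 200 ... 199 201 199]
 [201 200 200 ... 202 201 202]]
```

```bash
python3 - <<'E'
import cv2,numpy as np,sys
np.set_printoptions(linewidth=300,threshold=sys.maxsize)
g=cv2.cvtColor(cv2.imread('pics/w4.png'),cv2.COLOR_BGR2GRAY).astype(int)
print(g[184:240:2,300:344])
E
```

```text
[[118 115 113 114 116 116 114 113 116 113 115 113 116 116 112 115 114 114 111 112 113 115 115 115 115 114 114 114 115 114 115 114 114 115 114 115 113 116 114 112 115 116 113 113]
 [114 114 116 116 114 117 113 113 117 115 113 113 111 113 112 115 114 115 116 110 114 112 112 115 116 115 113 115 115 115 114 115 115 113 115 114 114 113 113 114 113 114 112 114]
 [114 117 114 117 113 115 114 114 116 115 116 114 113 113 115 112 113 114 112 113 117 112 114 115 115 113 115 115 114 113 115 114 115 113 116 116 112 113 115 115 113 115 114 112]
 [114 114 116 117 117 117 114 117 113 116 116 112 112 113 115 113 114 114 112 113 115 116 111 114 115 115 112 115 114 117 116 115 116 114 116 115 113 115 115 111 116 115 113 115]
 [116 114 114 117 116 114 113 114 113 113 114 111 112 114 115 112 107 102 102 100  98 103 105 102 108 109 112 114 114 112 112 115 112 116 115 115 117 115 114 116 117 115 113 115]
 [116 114 117 114 114 114 116 116 117 113 115 114 110 101 102  99 106 112 110 113 113 109 109 109 109 105 103 104 105 111 115 111 115 115 114 116 112 116 113 117 112 114 116 115]
 [153 175 174 141 113 115 
[... 3212 characters left out ...]
1 200 199 203 199 200 201 203 203 199 201 200 178 122  78  66  64  66  66  63  65  67  67  67  75 104 158 193 201 202 202 202 201 200 202 203 200 202 201 203 200]
 [188 187 186 186 185 185 188 187 186 188 185 188 187 172 126  76  64  67  67  67  69  66  66  68  68  69  69  67  66  63  85 157 185 186 185 184 185 187 187 187 187 187 187 188]
 [105 106 105 106 106 105 103 103 108 107 109 109 101  77  65  66  68  73  78  79  82  82  86  82  85  83  78  75  69  63  66  70  87 107 114 111 114 110 113 113 114 114 113 113]
 [105 104 105 108 104 106 107 109 104 108 106 105  82  67  72  79  82  85  83  79  80  76  77  74  76  76  81  84  82  81  75  68  74 103 114 114 112 108 113 114 112 115 114 113]]
```

The hole centre measures (320.5, 202.3), which agrees with the earlier estimate. The nose is centred at u = 322.2. Now I'll work out the last shift.

```bash
python3 - <<'E'
from h import *
p=shot('wrist');s=ctrl.get_state();Q=R.from_quat(s['tcp_rot'])
h=onz(p,(320.5,202.3),.036);o=Q.apply([-.0003,.0008,0]);t=h-o;t[2]=.0575;print(h)
togo(t,23)
E
```

```text
[0.58158226 0.07057215 0.036     ]
shift mm [14.7 -1.  21.9] tcp [587.3  57.4  79.5] t 22.725
turn deg [0.1 0.1 0. ]
turn deg [-1.0e-01  2.0e-01 -1.8e+02]
```

In the tool's units: 21 mm / 1000 = 0.021, 14.7 mm / 1000 = 0.0147, 0.1 degrees / 360 = 0.0003.

Emit:
send_rows:
  rows: "0 0 0 0.007 -0.0005 0.005 -0.75;0.0003 0.0003 0 0.0147 -0.001 0.01 -0.75;0.0003 0.0003 0 0.0147 -0.001 0.016 -0.75;0.0003 0.0003 0 0.0147 -0.001 0.021 -0.75;0.0003 0.0003 0 0.0147 -0.001 0.021 -0.75;0.0003 0.0003 0 0.0147 -0.001 0.021 -0.75"

```text
time: 23.48
eef_pos: [0.5798, 0.0707, 0.0571]
tcp_rot: [0.552, 0.834, -0.0, -0.001]
contact_force: [0.2, -0.5, -0.8]
opening: 0.214
finger_force: 50.5
```

In the tool's units: 6 mm / 1000 = 0.006, 4.8 mm / 1000 = 0.0048.

Emit:
send_rows:
  rows: "0 0 0 0 0 0.0012 -0.75;0 0 0 0 0 0.0024 -0.75;0 0 0 0 0 0.0036 -0.75;0 0 0 0 0 0.0048 -0.75;0 0 0 0 0 0.006 -0.75;0 0 0 0 0 0.006 -0.75"

```text
time: 24.22
eef_pos: [0.5794, 0.0709, 0.0509]
tcp_rot: [0.552, 0.834, -0.0, -0.001]
contact_force: [0.0, -0.5, -1.3]
opening: 0.214
finger_force: 50.5
```

In the tool's units: 0.9 mm / 1000 = 0.0009, -0.8 mm / 1000 = -0.0008.

Emit:
send_rows:
  rows: "0 0 0 -0.0004 0.0005 0 -0.75;0 0 0 -0.0008 0.0009 0 -0.75;0 0 0 -0.0008 0.0009 0 -0.75"

```text
time: 24.6
eef_pos: [0.5808, 0.0704, 0.0511]
tcp_rot: [0.552, 0.834, -0.0, -0.001]
contact_force: [0.2, 0.2, -0.1]
opening: 0.215
finger_force: 50.5
```

In the tool's units: 3 mm / 1000 = 0.003, 2 mm / 1000 = 0.002.

Emit:
send_rows:
  rows: "0 0 0 0 0 0.001 -0.75;0 0 0 0 0 0.002 -0.75;0 0 0 0 0 0.003 -0.75;0 0 0 0 0 0.003 -0.75"

```text
time: 25.1
eef_pos: [0.5807, 0.0703, 0.048]
tcp_rot: [0.552, 0.834, -0.0, -0.001]
contact_force: [-0.5, -0.8, -0.2]
opening: 0.213
finger_force: 50.5
```

In the tool's units: 4.8 mm / 1000 = 0.0048, 3.6 mm / 1000 = 0.0036.

Emit:
send_rows:
  rows: "0 0 0 0 0 0.0012 -0.75;0 0 0 0 0 0.0024 -0.75;0 0 0 0 0 0.0036 -0.75;0 0 0 0 0 0.0048 -0.75;0 0 0 0 0 0.0048 -0.75"

```text
time: 25.72
eef_pos: [0.5808, 0.0702, 0.0431]
tcp_rot: [0.552, 0.834, -0.001, -0.001]
contact_force: [0.6, -2.9, 0.6]
opening: 0.218
finger_force: 50.5
```

In the tool's units: 6 mm / 1000 = 0.006, 4.5 mm / 1000 = 0.0045.

Emit:
send_rows:
  rows: "0 0 0 0 0 0.0015 -0.75;0 0 0 0 0 0.003 -0.75;0 0 0 0 0 0.0045 -0.75;0 0 0 0 0 0.006 -0.75;0 0 0 0 0 0.006 -0.75"

```text
time: 26.35
eef_pos: [0.5807, 0.0703, 0.0371]
tcp_rot: [0.552, 0.834, -0.0, -0.001]
contact_force: [-0.3, -4.5, 0.5]
opening: 0.213
finger_force: 50.5
```

In the tool's units: 6 mm / 1000 = 0.006, 4.5 mm / 1000 = 0.0045.

Emit:
send_rows:
  rows: "0 0 0 -0.0005 -0.0002 0.0015 -0.75;0 0 0 -0.0009 -0.0003 0.003 -0.75;0 0 0 -0.0009 -0.0003 0.0045 -0.75;0 0 0 -0.0009 -0.0003 0.006 -0.75;0 0 0 -0.0009 -0.0003 0.006 -0.75"

```text
time: 26.98
eef_pos: [0.5805, 0.0699, 0.0308]
tcp_rot: [0.552, 0.834, -0.0, -0.002]
contact_force: [0.3, -1.5, -0.5]
opening: 0.218
finger_force: 50.5
```

In the tool's units: 3 mm / 1000 = 0.003, 2 mm / 1000 = 0.002.

Emit:
send_rows:
  rows: "0 0 0 0 0 0.001 -0.75;0 0 0 0 0 0.002 -0.75;0 0 0 0 0 0.003 -0.75;0 0 0 0 0 0.003 -0.75"

```text
time: 27.48
eef_pos: [0.5805, 0.0697, 0.028]
tcp_rot: [0.552, 0.834, -0.0, -0.002]
contact_force: [-0.1, 0.0, -0.9]
opening: 0.216
finger_force: 50.5
```

In the tool's units: 2.4 mm / 1000 = 0.0024, 1.6 mm / 1000 = 0.0016.

Emit:
send_rows:
  rows: "0 0 0 0 0 0.0008 -0.75;0 0 0 0 0 0.0016 -0.75;0 0 0 0 0 0.0024 -0.75;0 0 0 0 0 0.0024 -0.75"

```text
time: 27.98
eef_pos: [0.5806, 0.0695, 0.0257]
tcp_rot: [0.552, 0.834, -0.0, -0.001]
contact_force: [0.6, 0.2, -1.3]
opening: 0.219
finger_force: 50.5
```

In the tool's units: 2 mm / 1000 = 0.002, 1.4 mm / 1000 = 0.0014.

Emit:
send_rows:
  rows: "0 0 0 0 0 0.0007 -0.75;0 0 0 0 0 0.0014 -0.75;0 0 0 0 0 0.002 -0.75;0 0 0 0 0 0.002 -0.75"

```text
time: 28.48
eef_pos: [0.5808, 0.0695, 0.0239]
tcp_rot: [0.552, 0.834, -0.0, -0.001]
contact_force: [-0.6, 0.7, 0.2]
opening: 0.215
finger_force: 50.6
```

In the tool's units: 1.2 mm / 1000 = 0.0012, 0.6 mm / 1000 = 0.0006.

Emit:
send_rows:
  rows: "0 0 0 0 0 0.0006 -0.75;0 0 0 0 0 0.0012 -0.75;0 0 0 0 0 0.0012 -0.75"

```text
time: 28.85
eef_pos: [0.5808, 0.0695, 0.0238]
tcp_rot: [0.552, 0.834, -0.001, -0.001]
contact_force: [-1.6, -0.3, 6.9]
opening: 0.214
finger_force: 51.1
```

In the tool's units: 1.2 mm / 1000 = 0.0012, 0.6 mm / 1000 = 0.0006.

Emit:
send_rows:
  rows: "0 0 0 0 0 0.0006 -0.75;0 0 0 0 0 0.0012 -0.75;0 0 0 0 0 0.0012 -0.75"

```text
time: 29.22
eef_pos: [0.5808, 0.0696, 0.0237]
tcp_rot: [0.552, 0.834, -0.001, -0.002]
contact_force: [-6.1, -0.1, 11.3]
opening: 0.217
finger_force: 51.8
```

The filter is seated: TCP z stopped at 0.0238, the height expected for fully home. I'll unload and let go.

In the tool's units: -2.5 mm / 1000 = -0.0025, -1.2 mm / 1000 = -0.0012.

Emit:
send_rows:
  rows: "0 0 0 0 0 -0.0012 -0.75;0 0 0 0 0 -0.0025 -0.75;0 0 0 0 0 -0.0025 -0.65;0 0 0 0 0 -0.0025 -0.55;0 0 0 0 0 -0.0025 -0.45;0 0 0 0 0 -0.0025 -0.35;0 0 0 0 0 -0.0025 -0.25;0 0 0 0 0 -0.0025 -0.2"
  grip_force: 20

```text
time: 30.22
eef_pos: [0.5807, 0.0695, 0.0239]
tcp_rot: [0.552, 0.834, -0.0, -0.001]
contact_force: [-0.3, 0.5, 0.9]
opening: 0.398
finger_force: 0.0
```

In the tool's units: -150 mm / 1000 = -0.15, -120 mm / 1000 = -0.12.

Emit:
send_rows:
  rows: "0 0 0 0 0 -0.005 -0.15;0 0 0 0 0 -0.012 -0.15;0 0 0 0 0 -0.025 -0.15;0 0 0 0 0 -0.045 -0.15;0 0 0 0 0 -0.08 -0.15;0 0 0 0 0 -0.12 -0.15;0 0 0 0 0 -0.15 -0.15;0 0 0 0 0 -0.15 -0.15"

```text
time: 31.22
eef_pos: [0.5835, 0.0694, 0.1791]
tcp_rot: [0.552, 0.834, 0.002, 0.003]
contact_force: [0.2, -0.4, -0.6]
opening: 0.425
finger_force: 0.0
```

```bash
python3 - <<'E'
from h import *
p=shot('side','end_s.png');q=shot('wrist','end_w.png');t=shot('top','end_t.png');s=ctrl.get_state();print(s['eef_pos'],s['contact_force'],s['time'])
for im in (p,q,t):
    for n in ['filter','filter_top','spare_plug','sleeve']: look(im,n,.35)
for z in (.08,.085): print([proj(im,[.5815,.070,z]).round(1) for im in (p,q,t)])
c=q['color'].astype(float);d=c[:,:,0]-c[:,:,2];x,y=proj(q,[.5815,.07,.08]).astype(int)
m=(d>55);b=np.zeros_like(m);b[y-20:y+20,x-20:x+20]=1;ys,xs=np.nonzero(m&b);print('orange wrist',xs.mean(),ys.mean(),len(xs))
c=p['color'].astype(float);d=c[:,:,0]-c[:,:,2];x,y=proj(p,[.5815,.07,.08]).astype(int)
print('side orange',d[y-8:y+10,x-3:x+4].astype(int))
E
```

```text
[0.58029239 0.06946203 0.17313893] [-0.17633779 -0.22763936 -0.76989402] 31.375
filter 0.67 [583.1  61.5  57.9] [332. 213.]
filter 0.5 [ 660.9 -227.3   48.8] [381. 297.]
filter_top 0.81 [ 665.8 -224.5   48.8] [384. 296.]
filter_top 0.48 [580.8  62.5  61.8] [332. 211.]
spare_plug 0.37 [564.8 106.6  42.6] [324. 209.]
sleeve 0.67 [ 583.4 -194.1   84.6] [340. 270.]
filter 0.73 [583.2  73.4  66.4] [324. 192.]
filter_top 0.91 [579.7  71.4  69.7] [319. 193.]
filter_top 0.45 [717.6 -87.6  11. ] [369. 327.]
spare_plug 0.53 [558.3 115.7  45.9] [317. 136.]
sleeve 0.75 [ 563.7 -175.7   82.5] [220. 387.]
filter 0.47 [ 652.5 -216.    53.9] [369. 127.]
filter_top 0.41 [ 658.6 -213.    55.2] [367. 125.]
sleeve 0.65 [ 574.8 -184.7   85.3] [374. 154.]
sleeve 0.62 [544.9 176.8  35.3] [238. 229.]
[array([332. , 203.5]), array([320.5, 198.7]), array([272.5, 192.8])]
[array([332. , 201.8]), array([320.5, 200.4]), array([272.3, 192.2])]
orange wrist 320.3469387755102 197.9795918367347 49
side orange [[ 16  16  16  16  16  16  17]
 [ 12  12  12  12  13  13  13]
 [ 11  11  12  11  11  12  11]
 [ 11  12  11  12  11  11  11]
 [ 12  11  12  12  11  12  12]
 [ 11  11  12  11  12  11  12]
 [ 11  11  11  12  12  13  12]
 [ 12  11  12  16  25  27  17]
 [ 13  12  17  34  61  64  35]
 [ 15  14  23  57  91  89  51]
 [ 15  16  25  63 100  93  53]
 [ 13  15  23  48  85  74  41]
 [ 12  15  15  28  46  41  21]
 [ 10  12  14  14  18  15  12]
 [ 14  12  12  13  15  14  13]
 [ 21  14  11  11  12  11  11]
 [ 21  14  10  10  11  11  10]
 [ 22  14   9  10  11  11   9]]
```

Emit:
send_rows:
  rows: "0 0 0 0 0 0 -0.15;0 0 0 0 0 0 -0.15"

```text
time: 32.22
eef_pos: [0.5811, 0.0694, 0.174]
tcp_rot: [0.552, 0.834, -0.0, -0.001]
contact_force: [0.4, -0.3, 0.3]
opening: 0.425
finger_force: 0.0
```

```bash
python3 -c "
from plant import ctrl
print(ctrl.sign_off())"
```

```text
the job is handed in; nothing more can be done
None
```

The filter is out of the coupling and stands fully home in the white stand's -y (right) hole, with the sleeve forward and the job handed in at about 32 s; the pull peaked at roughly 24 N (my estimate) before the filter slid free, and sign-off returned no verdict.

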